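# Find the release notch in the console's edge and open the hatch by feel

## Task

Open the hatch of the white specimen console by its hidden release: with a fingertip (nothing grasped), press lightly on the grey sprung strip along the front edge at the end with the blue dot, slide along the strip until the fingertip comes to the notch, and press the dark key inside the notch fully home so that the hatch lifts by itself. Then take the hand away, clear of everything. Do not bottom the strip out, do not push or pry on the hatch or the housing, and leave the jars and the other loose things standing where they are.

Things in the scene. Friction and masses are not known exactly. Their poses are not given: they have to be found in the camera images.
- console: White specimen console fixed to the bench, 200 mm deep (x -90 to +110), 520 long (y -260 to +260); origin mid-length on the underside; x points away from its front edge, y along the strip towards the blue dot, z up. Level front ledge, top 46 mm above the bench, x -90 to -15, y -140 to +140. The end blocks beyond it are 72 mm high and hide the ends of the grey strip that runs along the ledge.
- strip_start (a point): Point on the middle line of the top face of the grey strip, near its blue-dot end, where the slide starts: console x -60, y +110 mm, 62 mm above the bench. The strip is 26 mm deep (x -73 to -47). The blue dot, 14 mm across, is on top of the end block at console x -60, y +157.
- strip_end (a point): Point on the same line near the other end: console x -60, y -110 mm. The notch is a 50 mm long gap right across the strip's 26 mm depth; its centre lies on this line at console y between -65 and +45 mm, different each time and given by no reading.
- strip (a joint): How far the strip is pressed down, m: 0 at rest, stop at 0.008; from 0.007 it counts as bottomed out. One rigid piece on both sides of the notch, it goes down level on a spring: about 1.2 N starts it, 0.6 N more per mm. It springs back when let go, so it reads 0 while the fingertip is wholly over the notch.
- key (a joint): How far the release key is pressed down, m: 0 at rest, 0.007 fully home. The key is dark grey, 45 x 26 mm, and fills the notch; its top is 57 mm above the bench (5 mm below the strip's resting top), 50 mm when home. It moves down stiffly with about 7 N and stays where it is left.
- hatch (a joint): Opening angle of the blue-grey hatch plate, rad: 0 shut, about 0.31 when the key is home. Linked to the key, it rises with it. It lies behind the ledge (console x -14 to +80, y -98 to +98), its shut top 66 mm above the bench, hinged on its far edge; its front edge rises about 30 mm.
- jar_a: Clear glass specimen jar with black cap, 32 mm across, 42 mm high, standing on the console's blue-dot end block (72 mm high) towards the back; origin under its middle. Leave alone.
- jar_b: Amber specimen jar with black cap, 32 mm across, 42 mm high, on the other end block towards the back; origin under its middle. Leave alone.
- jar_c: Jar with black cap and paper label, 40 mm across, 55 mm high, on the bench beside the console; origin under its middle. Leave alone.
- mouse: Black computer mouse, 105 x 60 x 31 mm, on the bench; origin under its middle. Leave alone.
- dish: White dish, 110 mm across, 14 mm high, on the bench; origin under its middle. Leave alone.
- vice: Small steel specimen vice, 55 x 40 x 34 mm, on the bench beside the console; origin under its middle. Leave alone.
- driver: Screwdriver with a blue handle, 150 mm long, lying on the bench. Leave alone.

How it is judged (in metres and radians):
On the way, in this order (a step that is already met when the one before it is completed fails the run):
1. the fingertip presses the strip down (0.8 mm or more) near its blue-dot end (grasp point at console y above 85 mm) (value of joint strip above 0.0008 m and y of the grasp point in the frame of console above 0.085 m), for 0.1 s.
2. it slides on along the strip, still pressing it down, away from the blue dot (console y below 75 mm) (value of joint strip above 0.0008 m and y of the grasp point in the frame of console below 0.075 m), for 0.05 s.
3. inside the notch the key is pressed home (5.5 mm or more) (value of joint key above 0.0055 m), for 0.1 s.
At the end, for the whole second after the job is handed in: The key is at least 5.5 mm down, the hatch stands open by more than 0.22 rad, the strip is back up (within 0.6 mm), and each loose thing is within 20 mm of where it stood (value of joint key above 0.0055 m and value of joint hatch above 0.22 rad and value of joint strip below 0.0006 m and distance of each of jar_a, jar_b, jar_c, mouse, dish, vice, driver from where it was at the start of the episode below 0.02 m); the robot touches nothing.
It fails at once if the strip is bottomed out (7 mm or more) (value of joint strip above 0.007 m).
It fails at once if the robot pushes or pries on the console's housing or hatch with more than 5 N (contact force between any of the fingers, the arm and console above 5 N).
It fails at once if a loose thing is lifted, carried or pushed more than 20 mm away (distance of any of jar_a, jar_b, jar_c, mouse, dish, vice, driver from where it was at the start of the episode above 0.02 m).
It fails at once if a standing jar is tipped (angle between any of jar_a, jar_b, jar_c's own z axis and vertical above 0.4 rad).
It also fails if it takes over 61 s, if anything falls off the work surface, if the arm or the gripper's body presses on something with over 40 N, if the wrist force passes 120 N, or if a joint passes its speed limit or range.

## Robot

A 6-joint arm with a two-finger parallel gripper is mounted at the origin on the work surface. World frame = base frame: x ahead of the robot, y to its left, z up, the work surface at z = 0. Lengths are in m, angles in degrees, forces in N, time in s.
With the tool pointing down it reaches from about 0.325 to 0.85 m from the base axis. Payload 15.5 kg.
Tool frame: the origin (TCP) lies where the fingers leave the gripper's body, on its centre line; the fingertips stand 78 mm ahead of it and the grasp point (between the pads) lies 60 mm ahead of it; z points along the fingers, y is the line along which they close (so a half turn about z gives the same grasp; the last joint's range is limited). The gripper opens to 91 mm and grips with 3 to 60 N. Pads are 32 mm wide; open, the fingers measure 118 mm over their backs; the gripper's body (76 mm by 178 mm) begins 60 mm behind the grasp point.
Start: joints at [63.34, 28.281, 77.091, -0, 74.628, -5.472], TCP at [0.226, 0.583, 0.292] pointing down, gripper open.
Joint ranges: [-166.48, 166.48], [-47.26, 123.95], [12.59, 153.08], [-70.14, 250.14], [6.76, 159.57], [-176.63, 176.63]. Speed limits (degrees/s): [108.29, 108.29, 147.25, 172.46, 172.46, 172.46].

## Interface

Orientations are given as [roll, pitch, yaw] about the fixed x, y, z axes, in that order (R = Rz(yaw) Ry(pitch) Rx(roll)).
In Python, from workcell import bot gives the robot as it stands.
- The arm moves only by the shell command python3 -m handwheel 'ROWS'. ROWS is JSON, one flat list of numbers, 7 for each row, row after row: the shift along the tool's x, y, z in cm, then the turn, a rotation vector about the tool's x, y, z in rad, then the opening in per cent of the stroke, from 0 (shut) to 100 (fully open). In form: [dx, dy, dz, ax, ay, az, hand, dx, dy, dz, ax, ay, az, hand, ...]. A call has 1 to 8 rows; each row is the pose to reach, as a shift and turn from the pose commanded when the call began, along the tool's axes at that moment; what a row does not reach only later rows make up. A row lasts 1/12 s, in which the tool goes at most 41.7 mm and 7.16 degrees, less where a joint would pass 70% of its speed; a pose out of reach is approached as far as the arm can. A call with a gripper value outside its range is refused whole. The fingers move at their own pace and stop on an object; the grip force is fixed at half the most. Time passes only in rows, so rows that repeat a pose let the fingers close. It gives the time, the measured TCP pose, the force, the opening and the grip force at its end, in the units of the state.
- bot.state(): the state, without advancing time (a new reading comes with each control period).
- bot.camera(name): name is "scene" or "top"; returns the picture (384x512x3 uint8, red, green, blue); there is no depth.
- bot.camera_model(name): a dict with "fov_y" (degrees; the focal length in pixels is half the picture's height over the tangent of half this angle, whatever the lens; pixels are square), "cx", "cy" (the principal point, pixels), "position" and "attitude" of the camera in the world. Camera axes: x right, y down, z forward; pixel columns grow to the right and rows downward; lengths in m; the calibration is good to about 2 mm. A picture is of the moment at which its call begins. camera_model takes no time and is no camera call.
- bot.hand_in(): hands the job in; it is judged then, once.
Trained networks look in the newest picture that a camera, given by its name, has taken for a name from the list of things; names that differ only in an ending like _2 or _b are one class to them, and where a whole thing is asked for, a point or a joint stands for the part that bears it (a point fixed in the world has none). Each returns a list of dicts, best first, with "conf" (0 to 1); they miss things now and then, are a little off and sometimes report something else, mostly with a low value. They report only what shows in the picture. A call takes as long as a camera call.
- bot.silhouettes(name, camera): "mask" (384x512 bool, what is visible of it).
- bot.pinpoint(name, camera): "centre" ([x, y, z] in m, in the coordinates of the camera as it stood for that picture, good to about 4 mm: a listed point, or the origin of a listed thing).
The state is a dict: "time": time; "qpos": joint angles; "qd": joint speeds; "effort": joint torques, N m; "position": TCP position; "orientation": TCP orientation; "contact_force": force on the tool from outside, world axes, zero at the start; "wrist_torque": the same for the moment, N m; "opening": finger opening in m; "grasp_force": force on a finger pad.
Only numpy, scipy, OpenCV 4.12 (cv2) and the standard library are available. Lean on these libraries where they do the work, as an engineer would, in place of code of your own. Each camera call takes 0.05 s, during which the arm holds its last target. There are 200 camera calls.

## Working session

There is one attempt and no reset: what is moved stays moved. The work goes in short steps, Python scripts to look and compute and a shell command to move; the robot and the scene stay as the last step left them, time stands still between calls to the robot, and variables do not carry over. Pictures are saved under pics/ and viewed, at most 10 in all, crops included, and the job is handed in when it is done.

```bash
mkdir -p pics
cat > h.py <<'E'
from workcell import bot
import numpy as np, cv2
from scipy.spatial.transform import Rotation as R
def cam(n):
    m=bot.camera_model(n); return m
def save(n,f):
    cv2.imwrite('pics/'+f,bot.camera(n)[:,:,::-1])
E
python3 - <<'E'
from h import *
s=bot.state();print({k:s[k] for k in('time','position','orientation','opening','contact_force')})
for c in('scene','top'):
    print(c,bot.camera_model(c)); save(c,c+'0.png')
    for n in('strip_start','strip_end','console','key'):
        for d in bot.pinpoint(n,c)[:2] if n!='key' else []: print(n,d)
E
```

```text
{'time': 0.0, 'position': array([0.22577354, 0.58249309, 0.2916461 ]), 'orientation': array([-1.79931405e+02, -4.88281549e-03,  1.58811982e+02]), 'opening': 0.09146388514689018, 'contact_force': array([ 0.06729563,  0.72389375, -0.40130296])}
scene {'fov_y': 51.93068374239957, 'cx': 255.67927610474683, 'cy': 190.7720900288092, 'position': array([ 1.24477831, -0.80713838,  0.83804077]), 'attitude': array([-126.9983144 ,   -1.1762889 ,   41.37065096])}
strip_start {'centre': [-0.0062, -0.0501, 1.3587], 'conf': 0.81}
strip_end {'centre': [-0.1166, 0.0637, 1.2094], 'conf': 0.72}
top {'fov_y': 55.04324465244701, 'cx': 252.6953778161489, 'cy': 193.34618584227843, 'position': array([ 0.35329146, -0.01268433,  1.36383372]), 'attitude': array([-171.16539569,   -0.83705792,  -91.19345152])}
strip_start {'centre': [-0.0689, 0.0365, 1.3147], 'conf': 0.77}
strip_end {'centre': [0.1489, -0.0019, 1.3196], 'conf': 0.64}
console {'centre': [0.0255, -0.0296, 1.3845], 'conf': 0.88}
```

Run:
```python
from h import *
def w(c,p):
    m=bot.camera_model(c); return m['position']+R.from_euler('xyz',m['attitude'],degrees=True).apply(p)
for c,p in(('scene',[-.0062,-.0501,1.3587]),('scene',[-.1166,.0637,1.2094]),('top',[-.0689,.0365,1.3147]),('top',[.1489,-.0019,1.3196]),('top',[.0255,-.0296,1.3845])): print(c,w(c,p).round(4))
```

```text
scene [0.515  0.0363 0.0604]
scene [ 0.5562 -0.1775  0.0571]
top [0.5201 0.0337 0.0583]
top [ 0.5543 -0.1848  0.0625]
top [ 0.5942 -0.0631  0.0008]
```

View pics/top0.png

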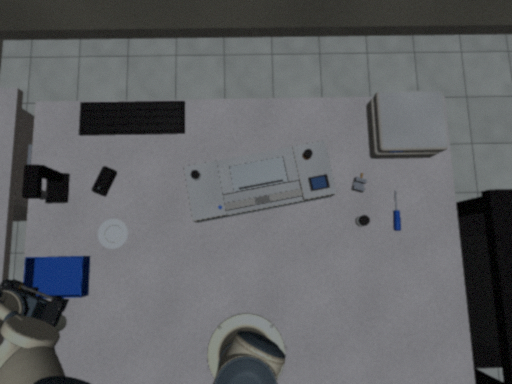

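View pics/scene0.png

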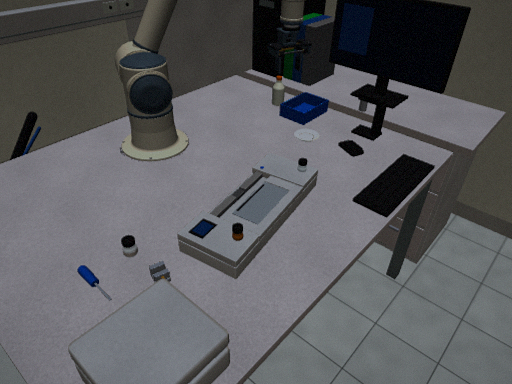

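The top view shows the console, yawed about 10°, with the blue dot at (220,207), the strip running from there to about (298,192) and the dark key near (262,199). The scene view agrees. Next I'll refine the console pose and the key position.

```bash
cat >> h.py <<'E'
def ray(c,u,v,z):
    m=cam(c); f=192/np.tan(np.radians(m['fov_y']/2))
    d=R.from_euler('xyz',m['attitude'],degrees=True).apply([(u-m['cx'])/f,(v-m['cy'])/f,1])
    return m['position']+d*(z-m['position'][2])/d[2]
E
python3 - <<'E'
from h import *
t=cv2.imread('pics/top0.png');s=cv2.imread('pics/scene0.png')
for c,im,(x0,y0,x1,y1) in(('top',t,(212,200,230,214)),('scene',s,(255,160,272,174))):
    a=im[y0:y1,x0:x1].astype(float); k=np.clip(a[:,:,0]-a[:,:,2]-25,0,None); yy,xx=np.mgrid[y0:y1,x0:x1]
    u,v=(k*xx).sum()/k.sum(),(k*yy).sum()/k.sum(); print(c,'dot',u,v,ray(c,u,v,.072).round(4))
bot.camera('top');bot.camera('scene')
for c in('top','scene'):
    for d in bot.silhouettes('key',c)[:2]:
        v,u=np.nonzero(d['mask']); print(c,'key',d['conf'],len(u),u.mean(),v.mean(),u.min(),u.max(),v.min(),v.max(),ray(c,u.mean(),v.mean(),.057).round(4))
    for n in('strip_start','strip_end','console'):
        for d in bot.pinpoint(n,c)[:1]:
            m=cam(c); print(n,c,(m['position']+R.from_euler('xyz',m['attitude'],degrees=True).apply(d['centre'])).round(4))
A=cv2.resize(t[140:230,175:345],None,fx=4.5,fy=3.3*4.5/3.3,interpolation=cv2.INTER_CUBIC)
cv2.imwrite('pics/tc.png',np.clip(A*1.6,0,255))
E
```

```text
top dot 219.640826873385 206.80620155038758 [0.5078 0.0817 0.072 ]
scene dot 261.6456400742115 166.92764378478665 [0.5079 0.0851 0.072 ]
top key 0.21 7505 258.3296469020653 180.31645569620252 184 335 141 222 [ 0.6032 -0.0573  0.057 ]
strip_start top [0.5197 0.034  0.0626]
strip_end top [ 0.5526 -0.184   0.0631]
console top [ 0.5946 -0.0609  0.0008]
scene key 0.71 304 128.4046052631579 245.6315789473684 120 137 235 256 [ 0.4807 -0.4457  0.057 ]
scene key 0.44 31 238.19354838709677 192.6451612903226 235 241 190 195 [ 0.5365 -0.0651  0.057 ]
strip_start scene [0.5178 0.0351 0.06  ]
strip_end scene [ 0.555  -0.1764  0.0572]
console scene [ 0.591  -0.0609 -0.002 ][ WARN:0@0.817] global loadsave.cpp:1063 imwrite_ Unsupported depth image for selected encoder is fallbacked to CV_8U.
```

View pics/tc.png

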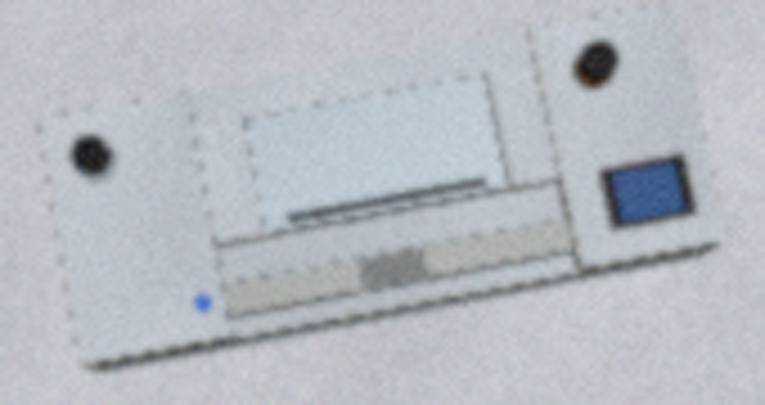

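In the crop, the dot is at (203,302), the key centre at (394,270), and the strip's front edge runs (228,318) to (577,253). I'll fit the pose from these.

Run:
```python
from h import *
p=lambda u,v,z:ray('top',175+(u+.5)/4.5-.5,140+(v+.5)/4.5-.5,z)[:2]
a,b=p(228,318,.05),p(577,253,.05); d=a-b; print('yaw edge',np.degrees(np.arctan2(-d[0],d[1])))
a,b=p(95,367,.03),p(715,244,.03); d=a-b; print('yaw front',np.degrees(np.arctan2(-d[0],d[1])))
# fit
P=np.array([[-.06,.157],[-.06,.11],[-.06,-.11],[0,0]]);Q=np.array([[.508,.0834],[.5188,.0345],[.5538,-.1802],[.593,-.061]])
P0,Q0=P.mean(0),Q.mean(0);H=(P-P0).T@(Q-Q0);th=np.arctan2(H[0,1]-H[1,0],H[0,0]+H[1,1])
M=np.array([[np.cos(th),-np.sin(th)],[np.sin(th),np.cos(th)]]);o=Q0-M@P0
print('th',np.degrees(th),'o',o,'res',(P@M.T+o-Q).round(4).tolist())
for k in(p(394,270,.057),ray('scene',238.2,192.6,.057)[:2]):print('key console',(M.T@(k-o)).round(4))
for e in((361,272),(427,265)):print('edge',(M.T@(p(*e,.06)-o)).round(4))
s=bot.state();T=R.from_euler('xyz',s['orientation'],degrees=True)
g=np.r_[M@[-.06,.110]+o,.078+.062+.06]; print('goal',g,'shift cm',T.inv().apply(g-s['position'])*100)
G=R.from_euler('xyz',[180,0,180+np.degrees(th)],degrees=True);print('rotvec',(T.inv()*G).as_rotvec())
```

```text
yaw edge 9.52690776633057
yaw front 10.169539374191203
th 9.682840488466509 o [ 0.59436055 -0.0619471 ] res [[0.0008, -0.0007], [-0.0021, 0.0019], [-0.0001, -0.0003], [0.0014, -0.0009]]
key console [-0.0621  0.003 ]
key console [-0.0577  0.0069]
edge [-0.0591  0.0292]
edge [-0.0634 -0.0234]
goal [0.51671395 0.03639417 0.2       ] shift cm [-46.86301564 -40.42695963   9.221778  ]
rotvec [-2.39145404e-05 -8.14687150e-06 -5.38857607e-01]
```

```bash
cat > st.py <<'E'
from h import *
th=np.radians(9.68);M=np.array([[np.cos(th),-np.sin(th)],[np.sin(th),np.cos(th)]]);o=np.array([.5944,-.0619])
import sys
s=bot.state();T=R.from_euler('xyz',s['orientation'],degrees=True)
gp=T.apply([0,0,.078])+s['position'];c=M.T@(gp[:2]-o)
print('t',s['time'],'console mm',(c*1e3).round(1),'tip z',round(gp[2]*1e3,1),'F',s['contact_force'].round(2),'open',s['opening'],'rpy',s['orientation'].round(2))
if len(sys.argv)>1:
    x,y,z=map(float,sys.argv[1:]);g=np.r_[M@[x/1e3,y/1e3]+o,z/1e3]
    print('shift cm',(T.inv().apply(g-gp)*100).round(2),'rot',(T.inv()*R.from_euler('xyz',[180,0,189.68],degrees=True)).as_rotvec().round(4))
E
python3 -m handwheel '[-46.9,-40.4,3,0,0,-0.539,0,-46.9,-40.4,3,0,0,-0.539,0,-46.9,-40.4,3,0,0,-0.539,0,-46.9,-40.4,3,0,0,-0.539,0,-46.9,-40.4,3,0,0,-0.539,0,-46.9,-40.4,3,0,0,-0.539,0,-46.9,-40.4,3,0,0,-0.539,0,-46.9,-40.4,3,0,0,-0.539,0]'; python3 st.py -60 110 100
```

```text
time: 1.57
position: [0.3779, 0.2974, 0.2768]
orientation: [180.0, 0.0, -170.3]
contact_force: [1.1, -0.0, 0.0]
opening: 0.0404
grasp_force: 0.0
t 1.5667 console mm [-152.9  390.6] tip z 198.8 F [ 1.1  -0.02  0.02] open 0.04042802914893836 rpy [ 1.7999e+02  3.0000e-02 -1.7028e+02]
shift cm [ -9.27 -28.06   9.88] rot [0.0002 0.0005 0.0007]
```

```bash
python3 -m handwheel '[-9.3,-28.1,6,0,0,0,0,-9.3,-28.1,6,0,0,0,0,-9.3,-28.1,6,0,0,0,0,-9.3,-28.1,6,0,0,0,0,-9.3,-28.1,6,0,0,0,0,-9.3,-28.1,6,0,0,0,0,-9.3,-28.1,6,0,0,0,0,-9.3,-28.1,6,0,0,0,0]' >/dev/null;python3 -m handwheel '[0,0,0,0,0,0,0,0,0,0,0,0,0,0,0,0,0,0,0,0,0]'; python3 st.py -60 110 75
```

```text
time: 2.48
position: [0.5159, 0.0386, 0.2168]
orientation: [180.0, -0.0, -170.3]
contact_force: [-0.6, 0.3, -0.5]
opening: 0.0001
grasp_force: 0.0
t 2.4833 console mm [-60.5 112.3] tip z 138.8 F [-0.56  0.3  -0.53] open 0.00014098794989502838 rpy [ 1.7998e+02 -1.0000e-02 -1.7028e+02]
shift cm [-0.05 -0.24  6.38] rot [ 0.0003 -0.0003  0.0007]
```

Go down to tip z ≈ 67 and look.

```bash
python3 -m handwheel '[0,-0.3,3,0,0,0,0,0,-0.3,5,0,0,0,0,0,-0.3,6.6,0,0,0,0,0,-0.3,7.2,0,0,0,0,0,-0.3,7.2,0,0,0,0,0,-0.3,7.2,0,0,0,0]'; python3 st.py -60 110 59.5
python3 - <<'E'
from h import *
a=bot.camera('top')[140:230,175:345,::-1];b=bot.camera('scene')[145:235,175:345,::-1]
c=np.vstack([a,b]);c=cv2.convertScaleAbs(cv2.resize(c,None,fx=3.3,fy=3.3,interpolation=2),alpha=1.6);cv2.imwrite('pics/c1.png',c)
E
```

```text
time: 2.98
position: [0.517, 0.0356, 0.1453]
orientation: [-180.0, 0.0, -170.2]
contact_force: [0.2, -0.1, 0.7]
opening: 0.0003
grasp_force: 0.0
t 2.9833 console mm [-59.9 109.1] tip z 67.3 F [ 0.25 -0.09  0.68] open 0.00027179131379983856 rpy [-1.8000e+02  1.0000e-02 -1.7024e+02]
shift cm [0.01 0.09 0.78] rot [-0.      0.0002  0.0014]
```

View pics/c1.png

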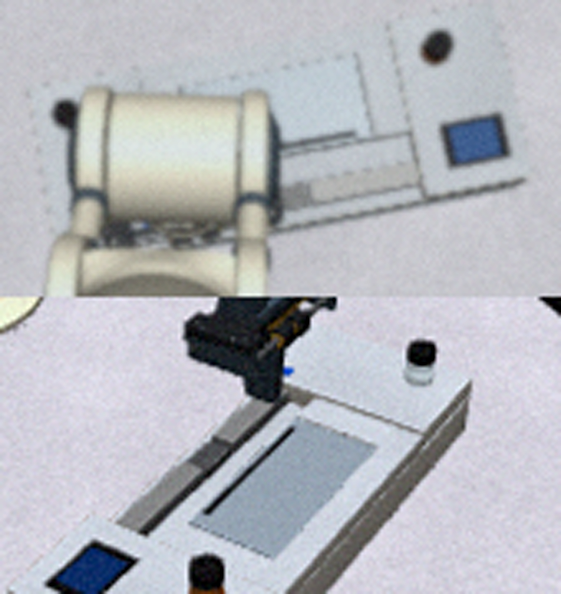

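The lower half of the picture (scene camera) shows the fingertip at (265,385), over the strip beside the blue dot, with the key at (210,455). Pressing down gently.

```bash
python3 -m handwheel '[0,0,0.3,0,0,0,0,0,0,0.5,0,0,0,0,0,0,0.6,0,0,0,0,0,0,0.7,0,0,0,0,0,0,0.75,0,0,0,0,0,0,0.75,0,0,0,0,0,0,0.75,0,0,0,0,0,0,0.75,0,0,0,0]'; python3 st.py -60 70 59
```

```text
time: 3.75
position: [0.5172, 0.0348, 0.1373]
orientation: [-180.0, 0.0, -170.3]
contact_force: [1.9, 1.0, 4.1]
opening: 0.0003
grasp_force: 1.6
t 3.75 console mm [-59.8 108.3] tip z 59.3 F [1.92 1.01 4.09] open 0.0003058815926218838 rpy [-1.7999e+02  3.0000e-02 -1.7031e+02]
shift cm [ 0.02 -3.83  0.03] rot [-0.0001  0.0005  0.0002]
```

```bash
python3 -m handwheel '[0,0,0,0,0,0,0,0,-0.5,0,0,0,0,0,0,-1,0,0,0,0,0,0,-1.5,0,0,0,0,0]'; python3 -m handwheel '[0,-0.5,0,0,0,0,0,0,-1,0,0,0,0,0,0,-1.5,0,0,0,0,0]';python3 -m handwheel '[0,-0.5,0,0,0,0,0,0,-1,0,0,0,0,0,0,-1,0,0,0,0,0]'; python3 st.py -60 60 59
```

```text
time: 4.08
position: [0.5193, 0.0195, 0.1371]
orientation: [180.0, -0.0, -170.3]
contact_force: [-0.6, 2.3, 3.4]
opening: 0.0005
grasp_force: 1.7
time: 4.33
position: [0.522, 0.0046, 0.1371]
orientation: [180.0, -0.0, -170.3]
contact_force: [-1.1, 2.1, 3.6]
opening: 0.0004
grasp_force: 1.7
time: 4.58
position: [0.5239, -0.0056, 0.1372]
orientation: [-180.0, 0.0, -170.3]
contact_force: [0.0, -3.3, 2.9]
opening: 0.0003
grasp_force: 1.6
t 4.5833 console mm [-60.   67.3] tip z 59.2 F [ 0.01 -3.33  2.92] open 0.0003328526394706204 rpy [-179.98    0.   -170.33]
shift cm [-0.   -0.73  0.02] rot [-0.0004  0.     -0.0002]
```

```bash
python3 -m handwheel '[0,-1,0,0,0,0,0,0,-2,0,0,0,0,0,0,-3,0,0,0,0,0,0,-4,0,0,0,0,0]'; for i in 1 2 3 4; do python3 -m handwheel '[0,-0.3,0,0,0,0,0,0,-0.5,0,0,0,0,0,0,-0.5,0,0,0,0,0]'|grep -E 'force'; python3 st.py; done
```

```text
time: 4.92
position: [0.5306, -0.0452, 0.1372]
orientation: [-180.0, 0.0, -170.3]
contact_force: [0.6, 1.9, 3.6]
opening: 0.0004
grasp_force: 1.6
contact_force: [0.9, -6.0, -0.7]
grasp_force: 2.7
t 5.1667 console mm [-60.   22.6] tip z 59.1 F [ 0.87 -6.04 -0.71] open 0.0005814773809048118 rpy [-179.98    0.   -170.34]
contact_force: [-0.5, -0.6, 0.2]
grasp_force: 0.0
t 5.4167 console mm [-60.1  18.3] tip z 59.1 F [-0.49 -0.6   0.16] open 0.0003871487893836403 rpy [ 1.7999e+02 -1.0000e-02 -1.7030e+02]
contact_force: [0.0, 0.4, -0.7]
grasp_force: 0.0
t 5.6667 console mm [-60.   13.1] tip z 59.2 F [ 0.01  0.38 -0.67] open 0.0004121538105693992 rpy [-1.8000e+02  1.0000e-02 -1.7031e+02]
contact_force: [-0.1, -0.1, -0.3]
grasp_force: 0.0
t 5.9167 console mm [-60.   8.] tip z 59.2 F [-0.11 -0.15 -0.3 ] open 0.000397275193852071 rpy [-1.7999e+02  1.0000e-02 -1.7032e+02]
```

```bash
python3 -m handwheel '[0,-0.15,0.1,0,0,0,0,0,-0.15,0.2,0,0,0,0,0,-0.15,0.3,0,0,0,0,0,-0.15,0.4,0,0,0,0,0,-0.15,0.4,0,0,0,0]';python3 st.py;  python3 -m handwheel '[0,0,0.1,0,0,0,0,0,0,0.2,0,0,0,0,0,0,0.3,0,0,0,0,0,0,0.4,0,0,0,0,0,0,0.4,0,0,0,0]'|grep force;python3 st.py
```

```text
time: 6.33
position: [0.5342, -0.0654, 0.1332]
orientation: [-180.0, 0.0, -170.3]
contact_force: [1.0, -1.3, 1.5]
opening: 0.0005
grasp_force: 0.8
t 6.3333 console mm [-59.9   6.6] tip z 55.2 F [ 0.99 -1.31  1.45] open 0.0004942059011356549 rpy [-1.7998e+02  1.0000e-02 -1.7030e+02]
contact_force: [0.5, -1.4, 2.6]
grasp_force: 0.9
t 6.75 console mm [-60.    6.7] tip z 51.2 F [ 0.5  -1.39  2.56] open 0.00045318553524924027 rpy [-1.7998e+02  1.0000e-02 -1.7030e+02]
```

```bash
python3 -m handwheel '[0,0,0.06,0,0,0,0,0,0,0.12,0,0,0,0,0,0,0.12,0,0,0,0,0,0,0.12,0,0,0,0]'|grep force;python3 st.py;python3 - <<'E'
from h import *
b=bot.camera('scene')[125:245,165:325,::-1]
cv2.imwrite('pics/c2.png',cv2.convertScaleAbs(cv2.resize(b,None,fx=4.5,fy=4.5,interpolation=2),alpha=1.6))
E
```

```text
contact_force: [-3.6, -2.3, 13.9]
grasp_force: 6.9
t 7.0833 console mm [-59.9   6.7] tip z 50.5 F [-3.64 -2.29 13.91] open 0.00021751588079695818 rpy [-1.7997e+02  3.0000e-02 -1.7030e+02]
```

View pics/c2.png

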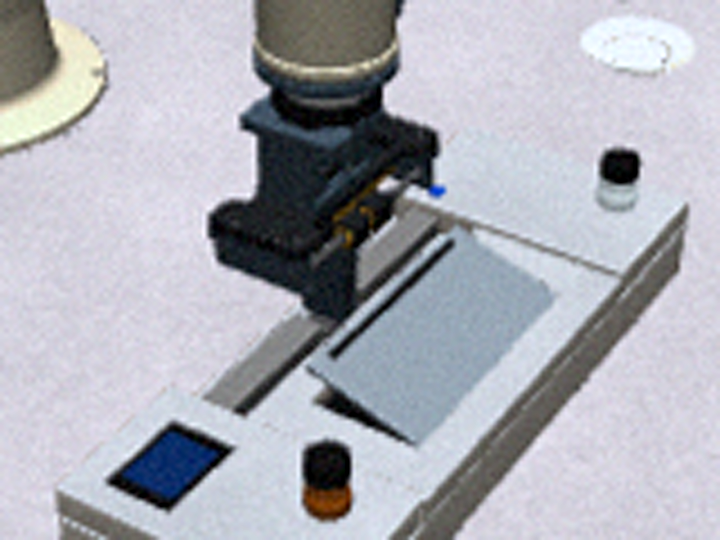

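The hatch stands open at about (430,340), and the force jumped to 14 N, so the key is at its stop. I'll retreat straight up, with the fingers left shut.

```bash
python3 -m handwheel '[0,0,-0.3,0,0,0,0,0,0,-1.5,0,0,0,0,0,0,-4,0,0,0,0,0,0,-8,0,0,0,0,0,0,-12,0,0,0,0,0,0,-15,0,0,0,0,0,0,-18,0,0,0,0,0,0,-18,0,0,0,0]'|grep force; python3 -m handwheel '[10,0,0,0,0,0,0,10,0,0,0,0,0,0,10,0,0,0,0,0,0,10,0,0,0,0,0,0,10,0,0,0,0,0,0,10,0,0,0,0,0,0]'|grep force;python3 st.py;python3 - <<'E'
from h import *
b=bot.camera('scene')[125:285,65:325,::-1]
cv2.imwrite('pics/c3.png',cv2.convertScaleAbs(cv2.resize(b,None,fx=3,fy=3,interpolation=2),alpha=1.6))
E
```

```text
contact_force: [0.4, 0.2, 0.0]
grasp_force: 0.0
contact_force: [0.1, 0.4, 0.5]
grasp_force: 0.0
t 8.3 console mm [-159.4    6.7] tip z 229.9 F [0.13 0.44 0.48] open 0.00033837972782666567 rpy [-1.7999e+02  3.0000e-02 -1.7031e+02]
```

View pics/c3.png

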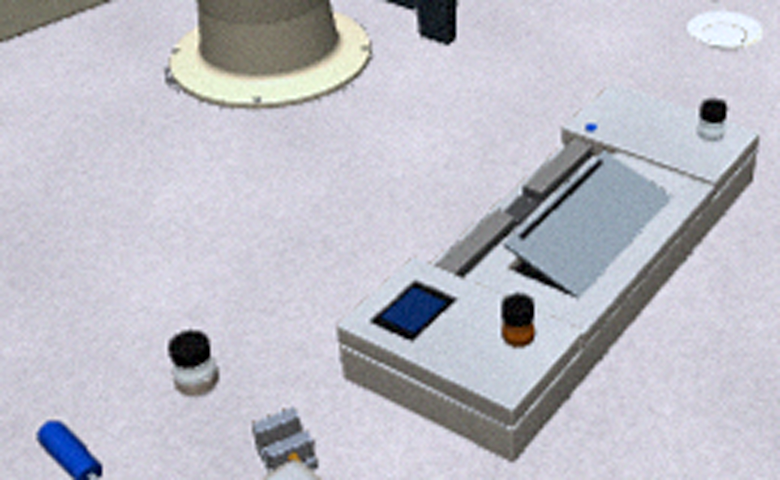

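The hatch is still open at (590,230), the key is sunk at (522,207), the strip is back up, the jars are standing, and the hand is clear.

```bash
python3 -c "
from workcell import bot
print(bot.hand_in())"
```

```text
the job is handed in; nothing more can be done
None
```

The job is handed in at about 8 s of the 61 s allowed: the hatch is open and the key fully home, the strip is back up, the hand is clear, and nothing loose looks moved in the last picture; no verdict was returned.

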